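# Hang the sieve screens on their hook

### The job

Put the three sieve screens away: take them from the wooden rack and hang them by their eyes on the one steel hook, the large one first, then the medium, then the small in front. Then push them back along the hook so that they hang flat against one another and against the round stop plate at its root, and let go. Do not disturb the jar or the two potsherds on the tray.

Things in the scene. Friction and masses are not known exactly. Their poses are not given: they have to be found in the camera images.
- large_tab (a point): Centre of the large screen's solid grip tab: 30 mm wide (own y), 6 mm thick (own x), 20 mm above and 20 mm below this point; own z up. Straight below it: peak of the eye's opening 26 mm, top edge of the square frame 60 mm, bottom of the screen 140 mm. Starts upright in the rack's groove, bottom 10 mm above the table.
- medium_tab (a point): Centre of the medium screen's solid grip tab: 30 mm wide (own y), 6 mm thick (own x), 20 mm above and 20 mm below this point; own z up. Straight below it: peak of the eye's opening 26 mm, top edge of the square frame 60 mm, bottom of the screen 124 mm. Starts upright in the rack's groove, bottom 10 mm above the table.
- small_tab (a point): Centre of the small screen's solid grip tab: 30 mm wide (own y), 6 mm thick (own x), 20 mm above and 20 mm below this point; own z up. Straight below it: peak of the eye's opening 26 mm, top edge of the square frame 60 mm, bottom of the screen 108 mm. Starts upright in the rack's groove, bottom 10 mm above the table.
- large: The large sieve screen: flat bare aluminium plate 6 mm thick (x), the same front and back: a 80 mm square frame with coarse mesh, above it a closed hanging eye (opening 28 mm wide in y, gabled roof, 34 mm high in the middle, 26 mm at the sides), above that the grip tab; 160 mm tall in all. Origin: middle of its bottom edge. 60 to 180 g.
- medium: The medium sieve screen: flat bare aluminium plate 6 mm thick (x), the same front and back: a 64 mm square frame with middling mesh, above it a closed hanging eye (opening 28 mm wide in y, gabled roof, 34 mm high in the middle, 26 mm at the sides), above that the grip tab; 144 mm tall in all. Origin: middle of its bottom edge. 60 to 180 g.
- small: The small sieve screen: flat bare aluminium plate 6 mm thick (x), the same front and back: a 48 mm square frame with fine mesh, above it a closed hanging eye (opening 28 mm wide in y, gabled roof, 34 mm high in the middle, 26 mm at the sides), above that the grip tab; 128 mm tall in all. Origin: middle of its bottom edge. 60 to 180 g.
- hook_root (a point): Where the hook's round level bar (8 mm thick, polished: screens slide on it easily) leaves the front of an upright round stop plate (64 mm across): on the bar's axis, 170 mm above the table. The bar runs from here along own -x, roughly to the robot; own z up. A hung screen has its eye's peak on the bar and its tab centre 30 mm above the bar's axis.
- hook_tip (a point): Centre of the hook's upturned tip, 129 mm out from hook_root. The bar is straight for 125 mm and turns up only in its last 8 mm; the tip's top is 12 mm above the bar's axis. The steel stand is fixed: post 16 mm behind hook_root, nothing higher than 32 mm above the bar's axis; its base is 12 mm tall, 100 mm wide and reaches 104 mm out under the bar.
- rack_groove (a point): Middle of the floor of the groove of a fixed wooden rack (70 mm in x, 330 mm in y, 32 mm tall). The groove runs along own y, is 9 mm wide and 22 mm deep, its floor 10 mm above the table. The screens stand in it in one row, 105 mm apart between centres (one in the middle, one on each side), in any order.
- jar: Clear jar, 56 mm across and 75 mm tall, origin under its middle. To be left alone.
- sherd_a: Pale potsherd about 55 by 40 mm and 8 mm thick on the dark tray (tray 170 by 340 mm, rim 16 mm tall, beyond the rack). Origin under it. To be left alone.
- sherd_b: Reddish potsherd about 65 by 45 mm and 8 mm thick on the same tray. Origin under it. To be left alone.
Not all that is in view belongs to the job. What is shaped like the medium but orange or yellow is not meant. Leave any orange or white look-alike of the part that bears hook_root alone.

How it is judged (in metres and radians):
At the end, for the whole second after the job is handed in: All screens hang still, upright to 0.25 rad, bar through their eyes (tab centre 22 to 36 mm above the bar's axis, within 12 mm sideways), in order large, medium, small from the stop plate, tab centres at most 15, 25 and 35 mm out from it (close-packed: 3, 9, 15) (z of large_tab in the frame of hook_root between 0.022 and 0.036 m and y of large_tab in the frame of hook_root between -0.012 and 0.012 m and angle between each of large_tab, medium_tab, small_tab's own z axis and vertical below 0.25 rad and linear speed of each of large, medium, small below 0.03 m/s and z of medium_tab in the frame of hook_root between 0.022 and 0.036 m and y of medium_tab in the frame of hook_root between -0.012 and 0.012 m and z of small_tab in the frame of hook_root between 0.022 and 0.036 m and y of small_tab in the frame of hook_root between -0.012 and 0.012 m and x of large_tab in the frame of hook_root between -0.015 and 0 m and x of medium_tab in the frame of hook_root between -0.025 and -0.006 m and x of small_tab in the frame of hook_root between -0.035 and -0.011 m); the robot touches nothing.
It fails at once if the jar is disturbed (moved more than 30 mm) (distance of jar from where it was at the start of the episode above 0.03 m).
It fails at once if the pale sherd is disturbed (moved more than 30 mm) (distance of sherd_a from where it was at the start of the episode above 0.03 m).
It fails at once if the reddish sherd is disturbed (moved more than 30 mm) (distance of sherd_b from where it was at the start of the episode above 0.03 m).
It also fails if it takes over 72 s, if anything falls off the work surface, if the arm or the gripper's body presses on something with over 40 N, if the wrist force passes 120 N, or if a joint passes its speed limit or range.

### The arm

A 6-joint arm with a two-finger parallel gripper is mounted at the origin on the work surface. World frame = base frame: x ahead of the robot, y to its left, z up, the work surface at z = 0. Lengths are in mm, angles in rad, forces in N, time in s.
With the tool pointing down it reaches from about 375 to 925 mm from the base axis. Payload 5.7 kg.
Tool frame: the origin (TCP) lies midway between the tips of the shut fingers; the grasp point (between the pads) lies env.pinch_z behind it (env.pinch_z is the distance from the TCP to the grasp point, in mm); z points along the fingers, x is the direction in which the jaws open and shut, and the axes are right-handed (so a half turn about z gives the same grasp; the last joint's range is limited). The gripper opens to 85 mm and grips with 20 to 120 N. Pads are 22 mm wide; open, the fingers measure 114 mm over their backs; the gripper's body (76 mm by 85 mm) begins 54 mm behind the grasp point. The pads swing forward as they close: fully open they stand 13 mm farther back than shut.
Start: joints at [-1.407, 0.359, 1.51, -0, 1.272, -0.115], TCP at [165.107, -576.804, 231.267] pointing down, gripper open.
Joint ranges: [-2.97, 2.97], [-1.01, 2.36], [0.21, 2.38], [-0.96, 4.11], [0.2, 2.71], [-2.98, 2.98]. Speed limits (rad/s): [2.39, 2.39, 3.14, 3.14, 3.14, 3.14].

### API

Orientations are given as a rotation vector (axis times angle).
In Python, from cell import env gives the robot as it stands. Calls block until the motion is done:
- env.move_to(position, orientation): joint-space move of the TCP to a pose.
- env.movel(position, attitude=None, vel=150, threshold=None): straight line of the TCP; attitude=None keeps the orientation; vel is the mean speed in mm/s. With threshold (N) it stops when the force on the tool has changed by that much, and returns True; else False.
- env.movej(angles): joint-space move.
- env.release() and env.gripper_close(force=None): open the fingers fully, or close them until they stop; force is the grip in N (None keeps the last).
- env.sleep(seconds).
- env.solve_ik(position, orientation): joint angles nearest the present ones, or None.
- env.read_state(): the state.
- env.grab_frame(name): name is "side" or "top" or "wrist"; returns the picture (480x640x3 uint8, red, green, blue); there is no depth.
- env.get_calibration(name): a dict with "camera_matrix" (3x3 intrinsics, pixels), "cam_to_world" (4x4, takes a point from camera to world coordinates). Camera axes: x right, y down, z forward; pixel columns grow to the right and rows downward; lengths in mm; the calibration is good to about 2 mm. A picture is of the moment at which its call begins: read the wrist's pose just before it. get_calibration takes no time and is no camera call; for the wrist camera it gives the pose at the moment of the call.
A pose or a line that the arm cannot do raises env.IKError and nothing moves.
- env.sign_off(): hands the job in, once; it reports no verdict.
The state is a dict: "clock": time; "joint_pos": joint angles; "joint_vel": joint speeds; "joint_efforts": joint torques, N m; "eef_pos": TCP position; "ee_rot": TCP orientation; "wrist_force": force on the tool from outside, world axes, zero at the start; "torque": the same for the moment, N m; "grip_width": opening from 0.0 (shut) to 1.0 (fully open).
Only numpy, scipy, OpenCV 4.12 (cv2) and the standard library are available. Lean on these libraries where they do the work, as an engineer would, in place of code of your own. Each camera call takes 0.05 s, during which the arm holds its last target.

## Working session

There is one attempt and no reset: what is moved stays moved. The work goes in short steps, each a Python script; the robot and the scene stay as the last script left them, time stands still between calls to the robot, and variables do not carry over. Pictures are saved under pics/ and viewed, and the job is handed in when it is done.

```bash
mkdir -p pics; ls; python3 - <<'E'
from cell import env
import cv2
for n in ["side","top","wrist"]:
    im=env.grab_frame(n); cv2.imwrite(f"pics/{n}0.png",im[:,:,::-1])
    c=env.get_calibration(n); print(n,c)
print(env.pinch_z,env.read_state())
E
```

```text
pics
side {'camera_matrix': array([[591.40402701,   0.        , 322.30931827],
       [  0.        , 591.40402701, 235.57920823],
       [  0.        ,   0.        ,   1.        ]]), 'cam_to_world': array([[-7.37430217e-01, -5.15536511e-01,  4.36370005e-01,
        -9.22886563e+01],
       [-6.75279501e-01,  5.49412857e-01, -4.92080388e-01,
         8.46223633e+02],
       [ 1.39381146e-02, -6.57546666e-01, -7.53284880e-01,
         1.32725901e+03],
       [ 0.00000000e+00,  0.00000000e+00,  0.00000000e+00,
         1.00000000e+00]])}
top {'camera_matrix': array([[441.107944  ,   0.        , 317.9465885 ],
       [  0.        , 441.107944  , 232.31425188],
       [  0.        ,   0.        ,   1.        ]]), 'cam_to_world': array([[-2.57153517e-02, -9.85024251e-01,  1.70487377e-01,
         4.79937498e+02],
       [-9.99588511e-01,  2.75048093e-02,  8.14215166e-03,
         2.93882451e+01],
       [-1.27094396e-02, -1.70207844e-01, -9.85326220e-01,
         1.03428483e+03],
       [ 0.00000000e+00,  0.00000000e+00,  0.00000000e+00,
         1.00000000e+00]])}
wrist {'camera_matrix': 
[... 510 characters left out ...]
)}
18.700000000000003 {'clock': 0.15, 'joint_pos': array([-1.40705172e+00,  3.59349452e-01,  1.51118476e+00,  4.38056063e-05,
        1.27252085e+00, -1.15094011e-01]), 'joint_vel': array([ 0.00077098, -0.00289287, -0.00235002,  0.00056948, -0.00224206,
        0.00034145]), 'joint_efforts': array([-2.22273475e-04, -5.28026748e+01, -2.78929424e+01, -3.09470151e-04,
        8.35784274e-03,  4.29624038e-06]), 'eef_pos': array([ 165.06784758, -576.29615498,  230.64045161]), 'ee_rot': array([-2.50775384e+00,  1.89056757e+00,  1.61746944e-03]), 'wrist_force': array([ 0.11915072, -0.33648049, -0.62242503]), 'torque': array([-0.03715342,  0.01351587,  0.00914691]), 'grip_width': 0.9956438440116667}
```

View pics/side0.png

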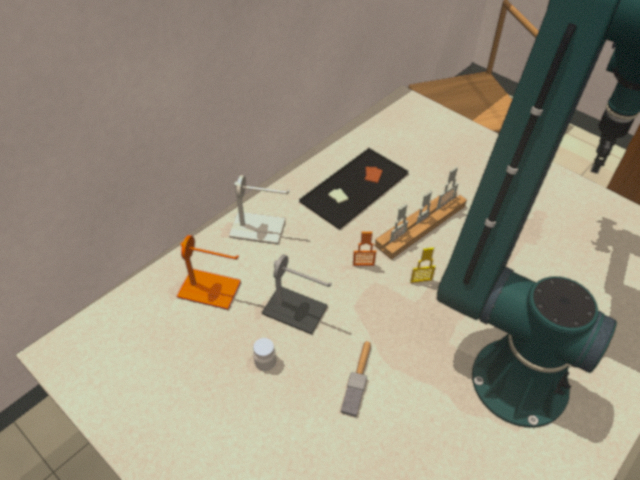

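View pics/top0.png

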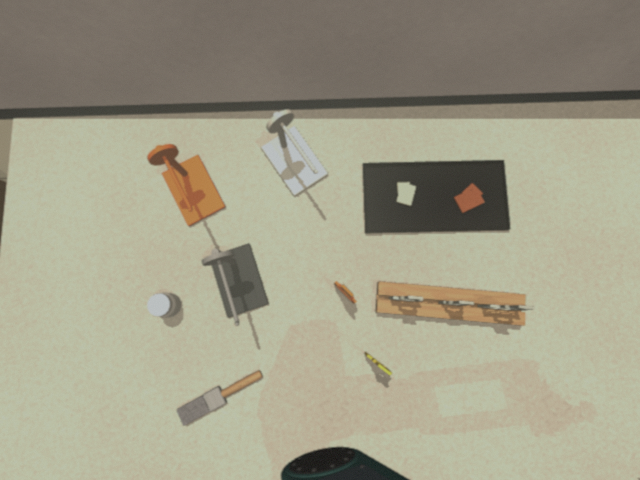

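View pics/wrist0.png

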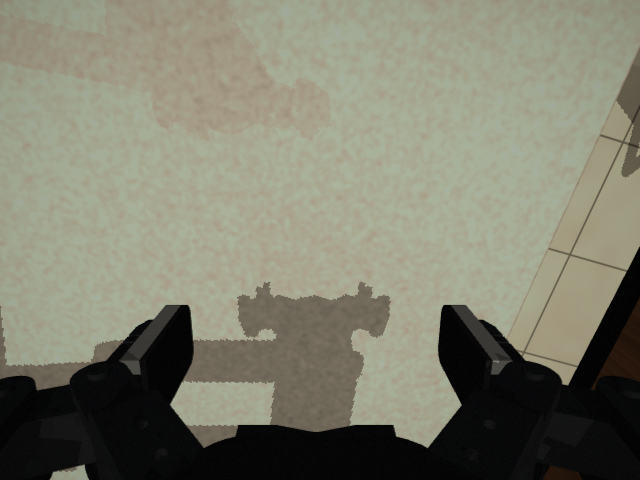

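The steel hook is the grey-based one: top, plate at about (215,257) and tip at (237,322); side, plate at (282,265). The orange hook (side 190,250) and the white hook (side 240,190) are look-alikes. The orange plate (side 365,250) and yellow plate (side 425,267) are decoys. I'll check these in enlarged crops.

```bash
python3 - <<'E'
import cv2,numpy as np
s=cv2.imread("pics/side0.png");t=cv2.imread("pics/top0.png")
def crop(im,x,y,w,h,k,n): cv2.imwrite(n,cv2.resize(im[y:y+h,x:x+w],None,fx=k,fy=k,interpolation=cv2.INTER_CUBIC))
crop(s,365,155,110,110,7,"pics/c_side_rack.png")
crop(s,250,240,100,100,6,"pics/c_side_hook.png")
crop(t,365,270,180,65,4,"pics/c_top_rack.png")
crop(t,190,235,90,100,6,"pics/c_top_hook.png")
E
```

```text
(no output)
```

View pics/c_side_rack.png

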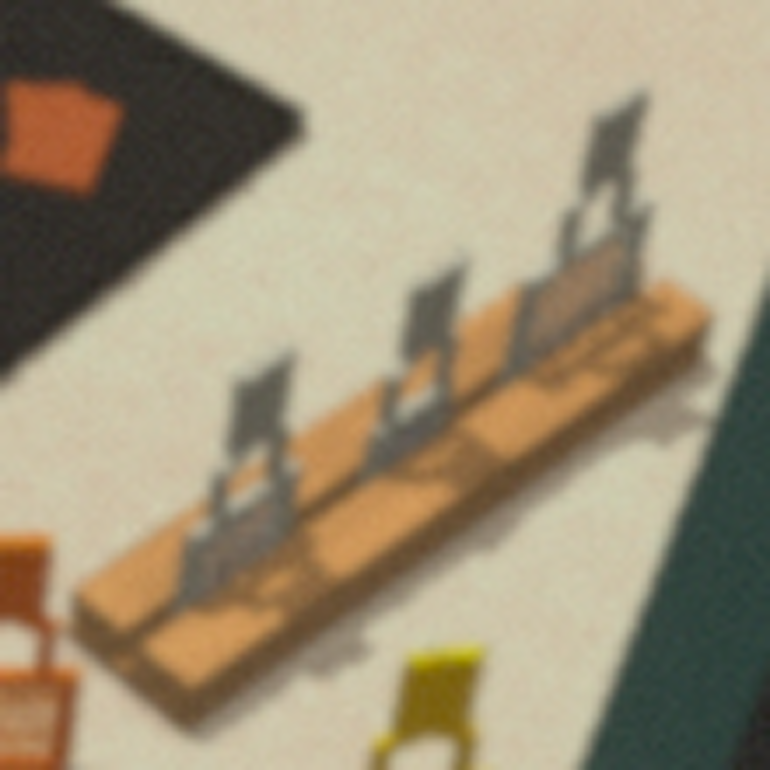

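View pics/c_side_hook.png

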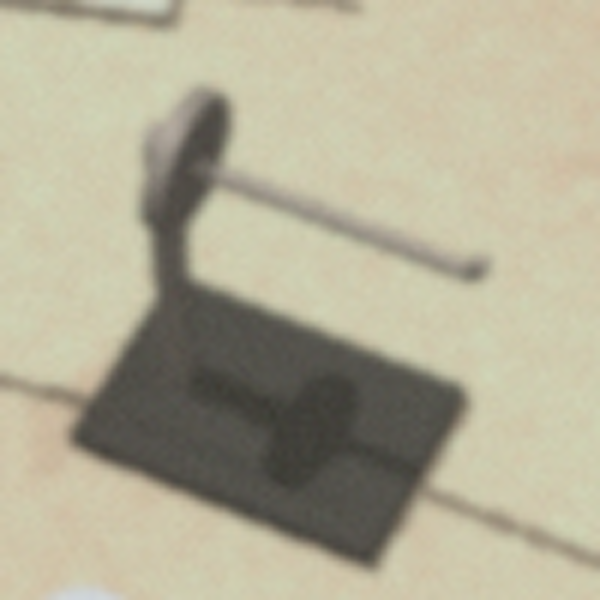

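View pics/c_top_rack.png

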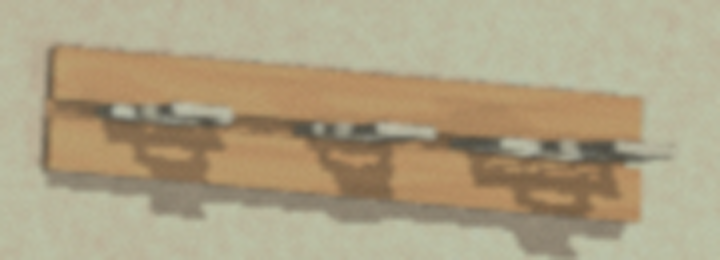

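View pics/c_top_hook.png

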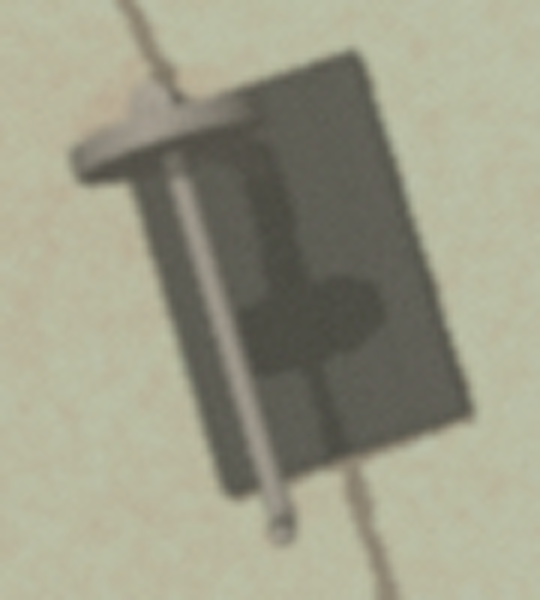

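The side crop shows the rack row: large at the right (tallest, 454,170), small in the middle (427,194) and medium at the left (402,207). I'll triangulate the tabs and the hook now and check them against the known heights.

```bash
cat > h.py <<'E'
import numpy as np, cv2
from cell import env
def ray(cal,u,v):
    K=cal["camera_matrix"];T=cal["cam_to_world"]
    d=np.linalg.inv(K)@[u,v,1];d=T[:3,:3]@d
    return T[:3,3],d/np.linalg.norm(d)
def atz(cal,u,v,z):
    o,d=ray(cal,u,v); return o+d*(z-o[2])/d[2]
def tri(rays):
    A=np.zeros((3,3));b=np.zeros(3)
    for o,d in rays:
        P=np.eye(3)-np.outer(d,d);A+=P;b+=P@o
    p=np.linalg.solve(A,b)
    return p,[np.linalg.norm((np.eye(3)-np.outer(d,d))@(p-o)) for o,d in rays]
def proj(cal,p):
    T=cal["cam_to_world"];q=T[:3,:3].T@(np.asarray(p,float)-T[:3,3]);q=cal["camera_matrix"]@q;return q[:2]/q[2]
E
python3 - <<'E'
from h import *
np.set_printoptions(precision=1,suppress=True)
S=env.get_calibration("side");T=env.get_calibration("top")
c=lambda x,y,k,ox,oy:((x+.5)/k-.5+ox,(y+.5)/k-.5+oy)
sr=lambda x,y:c(x,y,7,365,155); tr=lambda x,y:c(x,y,4,365,270)
sh=lambda x,y:c(x,y,6,250,240); th=lambda x,y:c(x,y,6,190,235)
for n,a,b,z in [("L",(621,107),(641,153),170),("M",(264,368),(200,113),154),("S",(438,275),(406,132),138),]:
    p,e=tri([ray(S,*sr(*a)),ray(T,*tr(*b))]);print(n,p,e,"expect z",z, atz(S,*sr(*a),z),atz(T,*tr(*b),z))
for n,a,b,z in [("tip",(480,262),(283,522),180),("root",(212,172),(177,160),170)]:
    p,e=tri([ray(S,*sh(*a)),ray(T,*th(*b))]);print(n,p,e, atz(S,*sh(*a),z),atz(T,*th(*b),z))
print("rack ends top",[atz(T,*tr(*q),32) for q in [(54,45),(640,97),(640,220),(46,170)]])
print("rack side",[atz(S,*sr(*q),32) for q in [(75,600),(195,695),(712,315),(660,275)]])
print("base",[atz(T,*th(*q),12) for q in [(355,52),(470,412),(235,495)]])
print("jar",atz(T,161,305,75))
E
```

```text
L [ 472.  -356.4  169.3] [np.float64(1.0666333726714878), np.float64(1.0666333726716017)] expect z 170 [ 472.3 -354.7  170. ] [ 471.2 -356.9  170. ]
M [ 496.9 -149.9  152.4] [np.float64(1.1025483108735168), np.float64(1.102548310873564)] expect z 154 [ 496.9 -147.8  154. ] [ 496.  -150.3  154. ]
S [ 485.3 -255.4  135.6] [np.float64(1.429850950175587), np.float64(1.4298509501755767)] expect z 138 [ 485.1 -252.1  138. ] [ 484.2 -255.6  138. ]
tip [459.  195.6 176.7] [np.float64(0.7690335644775969), np.float64(0.7690335644776457)] [456.7 197.1 180. ] [459.7 195.4 180. ]
root [575.8 232.4 168.1] [np.float64(1.677242558068882), np.float64(1.677242558068919)] [573.1 232.8 170. ] [577.  232.9 170. ]
rack ends top [array([538.3, -95.4,  32. ]), array([ 500.6, -421.2,   32. ]), array([ 433.4, -414.2,   32. ]), array([469. , -87.5,  32. ])]
rack side [array([534.1, -91.4,  32. ]), array([466.5, -85.3,  32. ]), array([ 433.6, -412.7,   32. ]), array([ 464.5, -417.9,   32. ])]
base [array([635.3, 200.8,  12. ]), array([495.1, 156.7,  12. ]), array([466.2, 246.4,  12. ])]
jar [496.4 379.6  75. ]
```

Tab heights agree (170, 154 and 138 expected) and the spacing is about 105 mm. The hook length comes out at 123 mm against 129, so I'll refine it with the wrist camera. Plan: grip each tab across its 30 mm width with jaws along own y, thread it over the tip, lower it, release and push. First I hover over the large screen and look.

```bash
cat >> h.py <<'E'
from scipy.spatial.transform import Rotation as R
def ori(a):
    x=np.array([np.cos(a),np.sin(a),0]);z=np.array([0,0,-1.]);y=np.cross(z,x)
    return R.from_matrix(np.c_[x,y,z]).as_rotvec()
AR=-0.117-np.pi/2; AH=0.303-np.pi/2
def snap(n,f):
    c=env.get_calibration(n);im=env.grab_frame(n);cv2.imwrite(f"pics/{f}.png",im[:,:,::-1]);np.save(f"pics/{f}.npy",c);return c
def st(): 
    s=env.read_state();print("t%.1f"%s["clock"],s["eef_pos"].round(1),"F",s["wrist_force"].round(1),"g%.3f"%s["grip_width"])
E
python3 - <<'E'
from h import *
env.move_to([472,-356,265],ori(AR)); st()
c=snap("wrist","w1"); print(proj(c,[472,-356,170]),proj(c,[472,-356,10]),proj(c,[485,-255,138]))
E
```

```text
t1.6 [ 471.5 -356.6  264.9] F [-0.8  0.8  0.3] g1.002
[314.14610294 243.72758194] [314.55241687 198.16264714] [162.14593967 228.96822624]
```

View pics/w1.png

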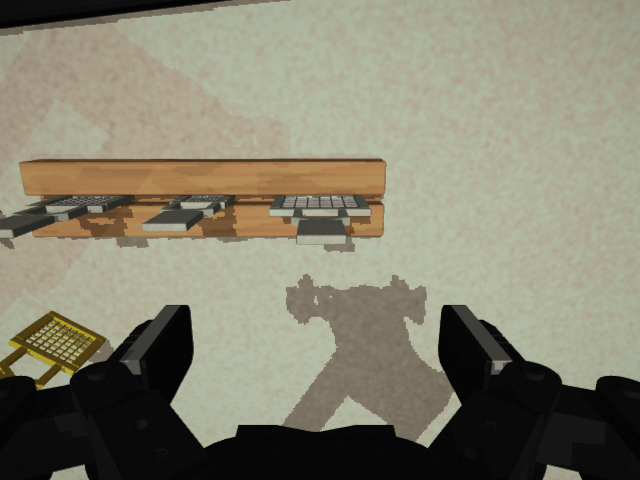

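```bash
python3 - <<'E'
import cv2
s=cv2.imread("pics/w1.png")
def crop(im,x,y,w,h,k,n): cv2.imwrite(n,cv2.resize(im[y:y+h,x:x+w],None,fx=k,fy=k,interpolation=cv2.INTER_CUBIC))
crop(s,0,180,400,70,2,"pics/c1a.png")
crop(s,265,185,120,70,6,"pics/c1.png")
E
```

```text
(no output)
```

View pics/c1.png

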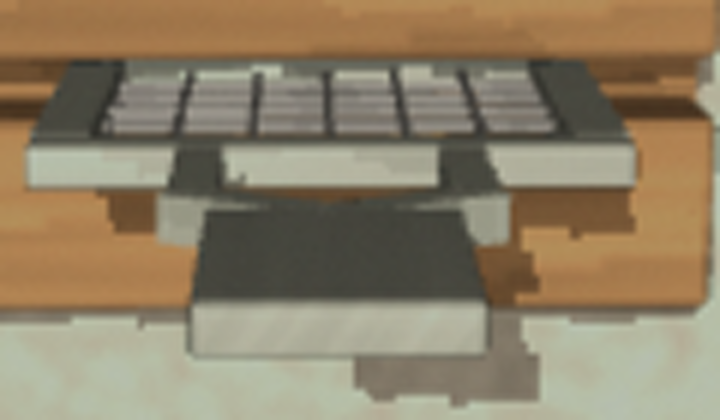

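View pics/c1a.png

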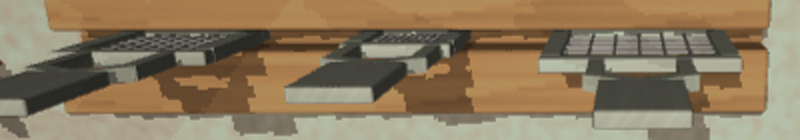

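```bash
python3 - <<'E'
from h import *
np.set_printoptions(precision=1,suppress=True)
c=np.load("pics/w1.npy",allow_pickle=True).item()
print(atz(c,321.4,239.4,170),atz(c,165,227,138),atz(c,144,229.5,138),atz(c,187,228,138))
S=env.get_calibration("side");T=env.get_calibration("top")
k=lambda x,y,k,ox,oy:((x+.5)/k-.5+ox,(y+.5)/k-.5+oy)
print(tri([ray(c,321.4,239.4),ray(S,*k(621,107,7,365,155)),ray(T,*k(641,153,4,365,270))]))
E
```

```text
[ 474.2 -360.6  170. ] [ 486.1 -257.2  138. ] [ 486.1 -242.9  138. ] [ 483.7 -271.7  138. ]
(array([ 472.8, -359.5,  165.5]), [np.float64(1.007341837352403), np.float64(1.6223401786791642), np.float64(1.7447234655255384)])
```

```bash
python3 - <<'E'
from h import *
env.movel([474,-359.5,132],vel=200); st()
env.gripper_close(40); st()
env.movel([474,-359.5,200],vel=120); st()
env.movel([474,-359.5,310],vel=250); st()
c=snap("wrist","w2"); snap("side","s2")
E
```

```text
t2.4 [ 474.3 -360.4  132.8] F [ 0.5 -0.2  0.1] g1.001
t3.0 [ 474.4 -359.9  132.7] F [-0.  -1.   3.6] g0.344
t3.7 [ 473.5 -359.   199.2] F [ 0.2  0.5 -2.3] g0.342
t4.3 [ 473.4 -358.9  308.4] F [-0.3  0.2 -2.1] g0.345
```

View pics/w2.png

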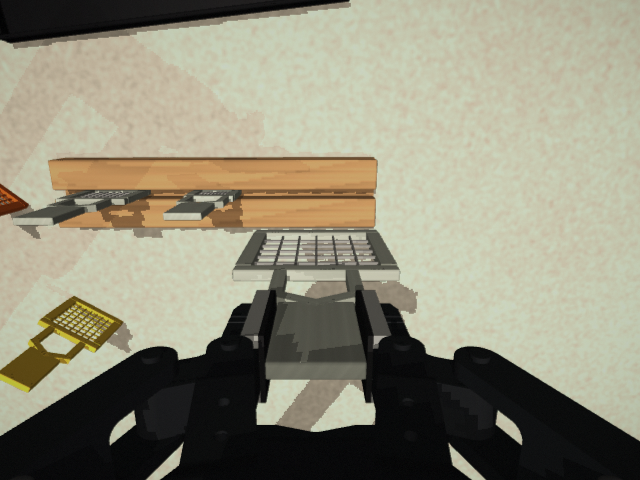

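```bash
python3 - <<'E'
from h import *
c=np.load("pics/w2.npy",allow_pickle=True).item()
p=np.array([473.4,-358.9,308.4+18.7])
n=np.array([np.cos(-.117),np.sin(-.117),0]);y=np.array([-n[1],n[0],0])
for s in(-3,3):
  for h,w in((20,15),(-60,40),(-140,40)): print(s,h,[proj(c,p+n*s+y*q*w+[0,0,h]).round(0) for q in(-1,1)])
E
```

```text
-3 20 [array([367., 384.]), array([263., 384.])]
-3 -60 [array([400., 282.]), array([231., 282.])]
-3 -140 [array([376., 237.]), array([255., 237.])]
3 20 [array([368., 365.]), array([262., 365.])]
3 -60 [array([401., 270.]), array([230., 270.])]
3 -140 [array([377., 229.]), array([255., 229.])]
```

```bash
python3 - <<'E'
from h import *
u=np.array([np.cos(.303),np.sin(.303)])
tip=np.array([458.5,196.]);q=tip-55*u;print(q)
env.movel([*q,308],ori(AH),vel=300); st()
snap("wrist","w3")
E
```

```text
[406.0054903  179.58883149]
t6.3 [406.  178.8 308. ] F [ 0.  -0.  -1.3] g0.340
```

View pics/w3.png

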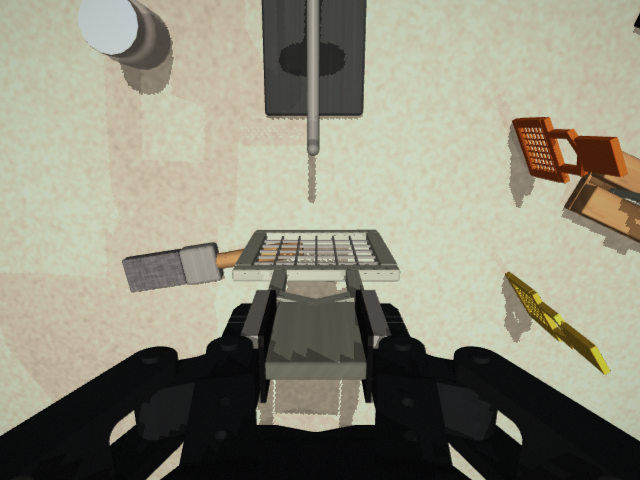

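```bash
python3 - <<'E'
from h import *
np.set_printoptions(precision=1,suppress=True)
c=np.load("pics/w3.npy",allow_pickle=True).item()
print(atz(c,313,147,180),atz(c,313.5,5,170),atz(c,313,5,174), atz(c,263,116,12),atz(c,363,116,12))
s=cv2.imread("pics/w3.png");cv2.imwrite("pics/c3.png",cv2.resize(s[0:170,250:380],None,fx=3.5,fy=3.5,interpolation=cv2.INTER_CUBIC))
E
```

```text
[458.2 196.4 180. ] [538.2 220.9 170. ] [537.1 220.9 174. ] [464.3 252.3  12. ] [494.5 155.4  12. ]
```

View pics/c3.png

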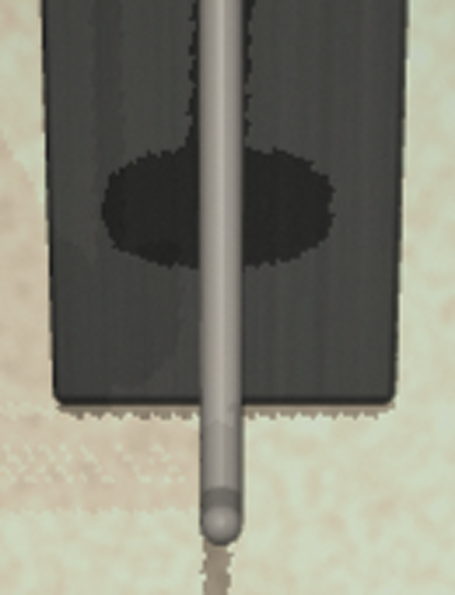

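```bash
cat >> h.py <<'E'
AHOOK=0.300; U=np.array([np.cos(AHOOK),np.sin(AHOOK)]); TIP=np.array([458.2,196.3])
def hk(x): return TIP+(129+x)*U   # point at hook-frame x (neg = out from root)
AH=AHOOK-np.pi/2
E
python3 - <<'E'
from h import *
env.movel([*hk(-129-40),308],ori(AH),vel=200)
env.movel([*hk(-129-40),201],vel=200); st()
env.movel([*hk(-129-16),201],vel=100); st()
snap("wrist","w4"); snap("side","s4")
E
python3 -c "
import cv2
s=cv2.imread('pics/s4.png');cv2.imwrite('pics/c4.png',cv2.resize(s[200:340,240:400],None,fx=5,fy=4.2857,interpolation=cv2.INTER_CUBIC))"
```

```text
t7.3 [420.3 184.5 201.6] F [ 0.4  0.3 -1.2] g0.347
t7.7 [443.7 191.8 201.8] F [ 0.2 -0.2 -1.8] g0.345
```

View pics/w4.png

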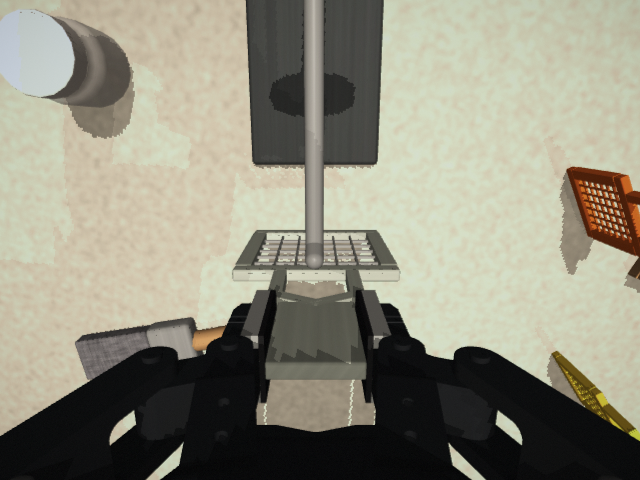

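View pics/c4.png

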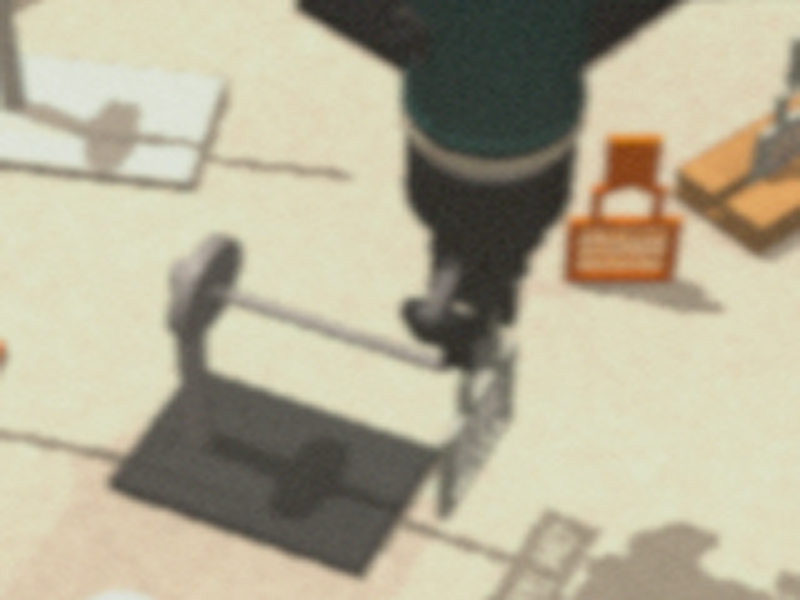

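The tip is laterally centred on the eye (u about 314, screen about 316). I'll thread it on, with a force guard.

```bash
python3 - <<'E'
from h import *
r=env.movel([*hk(-90),201],vel=80,threshold=6); st(); print(r)
if not r:
    r=env.movel([*hk(-22),201],vel=100,threshold=6); st(); print(r)
snap("wrist","w5"); snap("side","s5")
E
python3 -c "
import cv2
s=cv2.imread('pics/s5.png');cv2.imwrite('pics/c5.png',cv2.resize(s[200:340,240:400],None,fx=5,fy=4.2857,interpolation=cv2.INTER_CUBIC))"
```

```text
t8.7 [494.9 207.7 200.7] F [ 0.4 -0.  -2.2] g0.339
False
t9.5 [559.7 227.7 200.8] F [-0.3 -0.9 -0.7] g0.349
False
```

View pics/w5.png

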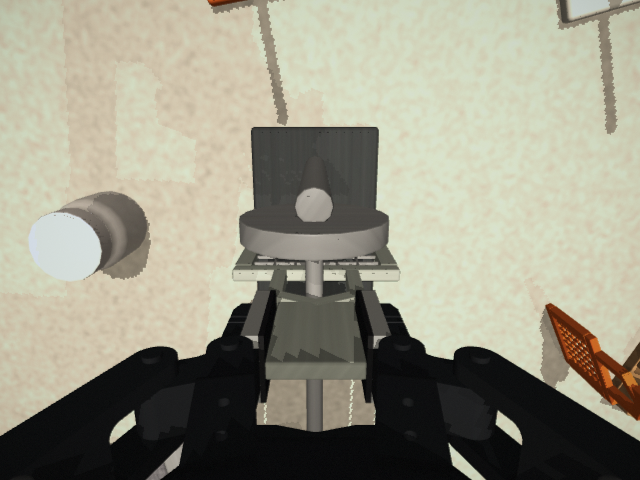

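View pics/c5.png

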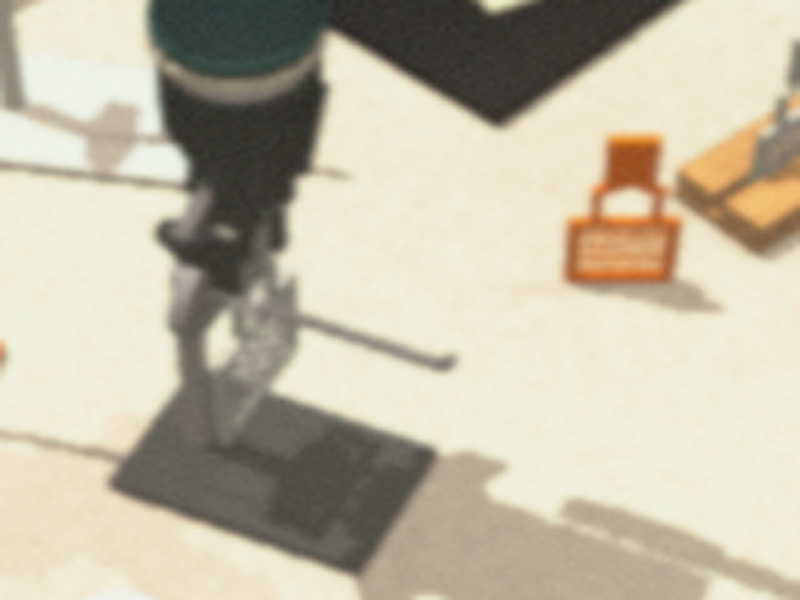

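```bash
python3 - <<'E'
from h import *
c=np.load("pics/w5.npy",allow_pickle=True).item()
p=atz(c,314,257,202)[:2]; print("plate front x in hook frame",(p-TIP)@U-129)
r=env.movel([*hk(-22),178],vel=40,threshold=3); st(); print(r)
env.sleep(.2); st()
E
```

```text
plate front x in hook frame 0.23731156631495764
t10.1 [560.1 228.4 183. ] F [-0.5  2.5  3.4] g0.343
True
t10.3 [560.  228.3 183. ] F [0.  2.6 2.5] g0.346
```

Contact came at TCP z 183, as predicted, and the plate front is at hook x = 0. Release, rise, look.

```bash
python3 - <<'E'
from h import *
env.release(); st()
env.movel([*hk(-22),300],vel=250); st()
snap("wrist","w6"); snap("side","s6")
E
python3 -c "
import cv2
s=cv2.imread('pics/s6.png');cv2.imwrite('pics/c6.png',cv2.resize(s[200:340,240:400],None,fx=5,fy=4.2857,interpolation=cv2.INTER_CUBIC))"
```

```text
t10.8 [559.7 227.7 183. ] F [ 0.2  1.2 -0.5] g0.995
t11.5 [560.2 227.9 300. ] F [-0.3  0.1 -0.4] g0.997
```

View pics/w6.png

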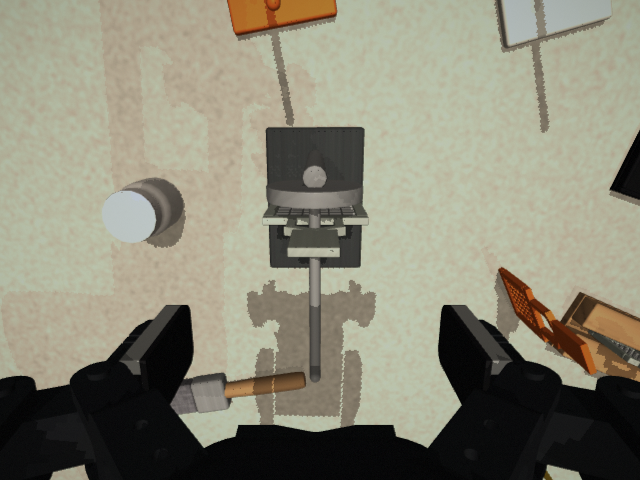

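View pics/c6.png

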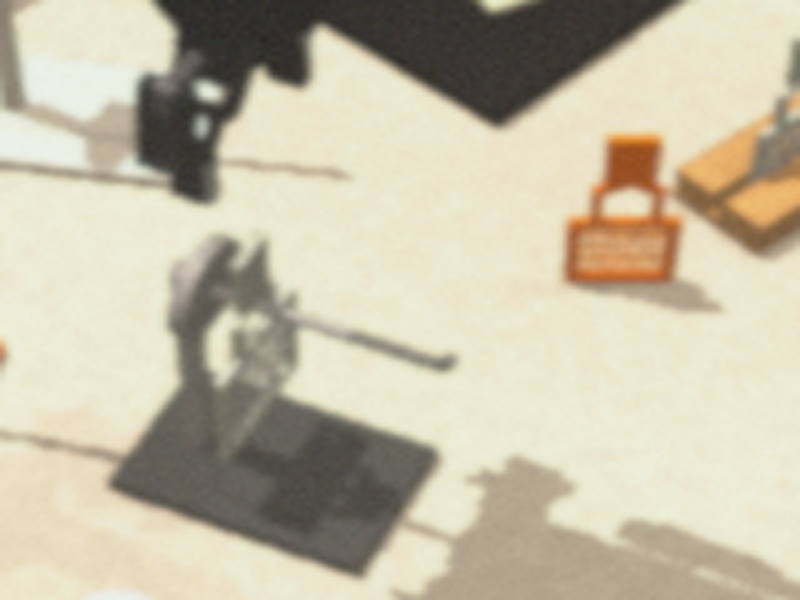

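Large hangs on the bar at about -22 mm. Next is the medium, the leftmost in the rack.

```bash
python3 - <<'E'
from h import *
env.move_to([498,-151,250],ori(AR)); st()
c=snap("wrist","w7");print(proj(c,[498,-151,154]))
E
```

```text
t13.0 [ 498.5 -150.3  250.1] F [-0.   0.1 -0.2] g1.000
[316.70382936 244.65008155]
```

View pics/w7.png

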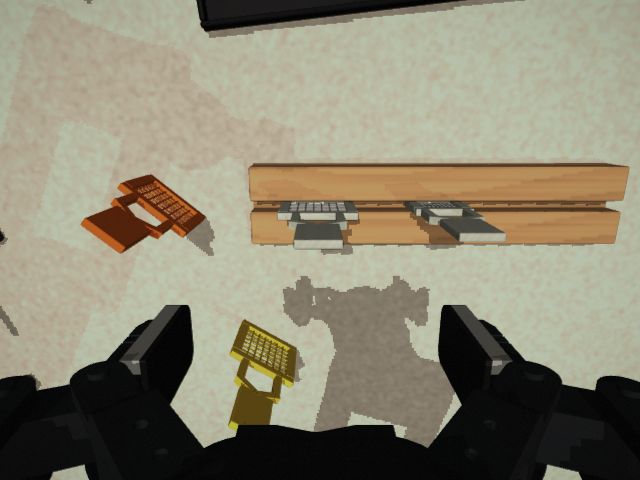

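```bash
python3 - <<'E'
from h import *
c=np.load("pics/w7.npy",allow_pickle=True).item();print(atz(c,250,415,144),atz(c,265,350,65))
P=[498,-152]
env.movel([*P,115],vel=200); st()
env.gripper_close(40); st()
env.movel([*P,185],vel=130)
env.movel([*P,300],vel=250); st()
snap("wrist","w8")
q=hk(-129-40)
env.movel([*q,300],ori(AH),vel=300)
env.movel([*q,201],vel=200); st()
env.movel([*hk(-129-16),201],vel=100); st()
snap("wrist","w9"); snap("side","s9")
E
```

```text
[376.41727349 -89.6501923  144.        ] [381.31301431 -91.67627989  65.        ]
t13.9 [ 498.8 -152.   115.7] F [-0.3 -0.2  1.1] g1.000
t14.4 [ 498.5 -152.1  115.7] F [-0.5  0.7  6.3] g0.343
t15.7 [ 497.1 -151.6  298.3] F [-0.3  0.3 -1. ] g0.342
t17.7 [420.7 184.  201.5] F [ 0.9  0.8 -0.8] g0.343
t18.1 [443.7 191.8 201.8] F [-0.3  0.1 -1.1] g0.343
```

View pics/w9.png

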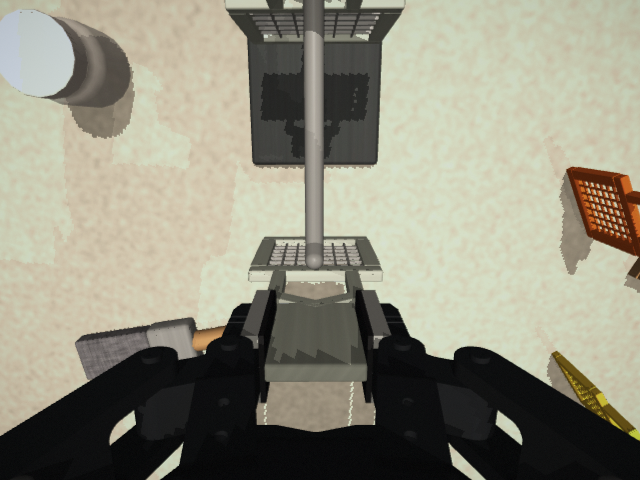

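The medium is held the same way and centred on the tip. I'll thread it to -48 mm, lower it and release.

```bash
python3 - <<'E'
from h import *
r=env.movel([*hk(-90),201],vel=80,threshold=6); st(); print(r)
if not r: r=env.movel([*hk(-47),201],vel=100,threshold=6); st(); print(r)
if not r: 
    r=env.movel([*hk(-47),178],vel=40,threshold=3); st(); print(r)
snap("wrist","w10"); snap("side","s10")
E
python3 -c "
import cv2
s=cv2.imread('pics/s10.png');cv2.imwrite('pics/c10.png',cv2.resize(s[200:340,240:400],None,fx=5,fy=4.2857,interpolation=cv2.INTER_CUBIC))"
```

```text
t19.1 [494.9 207.7 200.7] F [-0.7 -0.1 -1.4] g0.346
False
t19.6 [535.9 220.4 200.7] F [-0.3  0.5 -0.3] g0.341
False
t20.1 [536.1 220.8 182. ] F [-0.2  1.5  2.8] g0.342
True
```

View pics/c10.png

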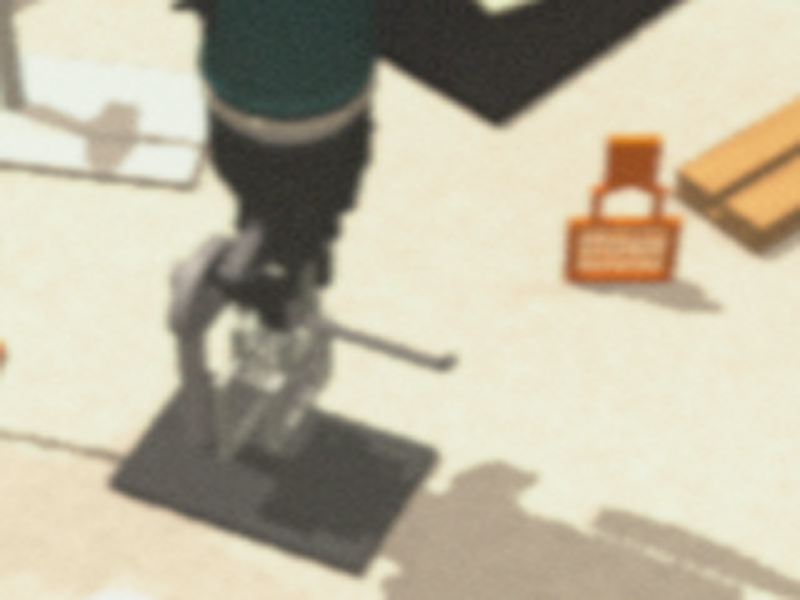

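View pics/w10.png

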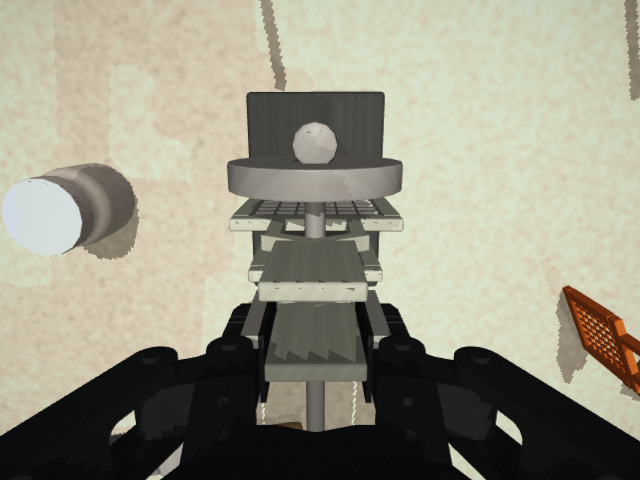

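```bash
python3 - <<'E'
from h import *
env.release()
env.movel([*hk(-47),300],vel=250); st()
snap("wrist","w11")
env.move_to([486,-256,230],ori(AR)); st()
c=snap("wrist","w12");print(proj(c,[486,-256,138]))
E
```

```text
t21.4 [536.2 220.4 299.7] F [-0.3 -0.9 -0.6] g0.999
t23.2 [ 486.5 -255.2  230.1] F [-0.2 -0.1 -0.7] g1.002
[316.83299725 246.49067106]
```

View pics/w11.png

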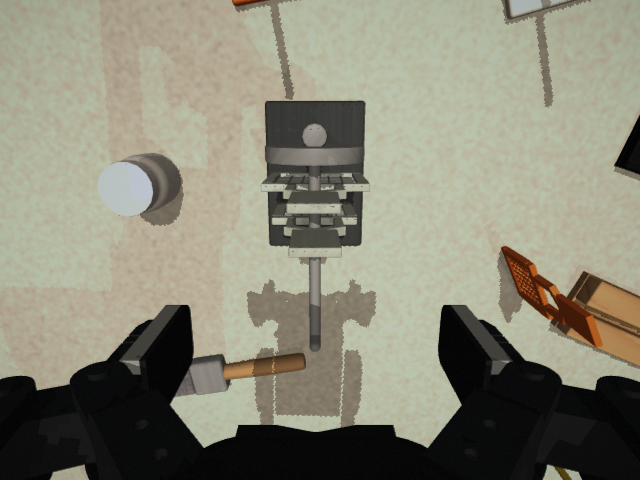

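View pics/w12.png

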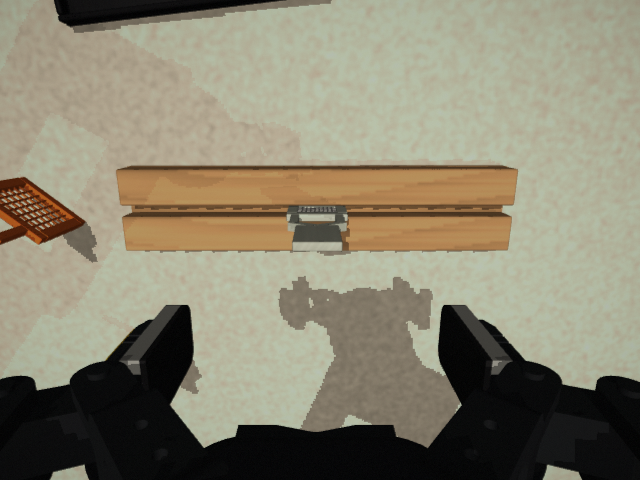

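Large and medium both hang straight, and the small screen is where predicted (318,245).

```bash
python3 - <<'E'
from h import *
P=[486,-256]
env.movel([*P,99],vel=200); st()
env.gripper_close(40); st()
env.movel([*P,170],vel=130)
env.movel([*P,300],vel=250); st()
q=hk(-129-40)
env.movel([*q,300],ori(AH),vel=300)
env.movel([*q,201],vel=200); st()
env.movel([*hk(-129-16),201],vel=100); st()
snap("wrist","w13"); snap("side","s13")
E
```

```text
t24.1 [ 486.8 -256.2   99.7] F [0.8 0.  1. ] g1.002
t24.7 [ 486.5 -256.2   99.7] F [-0.9  1.2  5.3] g0.343
t26.0 [ 485.2 -255.4  298.3] F [ 0.1 -0.3 -0.6] g0.335
t28.3 [420.7 184.1 201.6] F [ 0.4  0.5 -0.3] g0.342
t28.7 [443.7 191.7 201.8] F [-0.5  0.1  0.6] g0.342
```

View pics/w13.png

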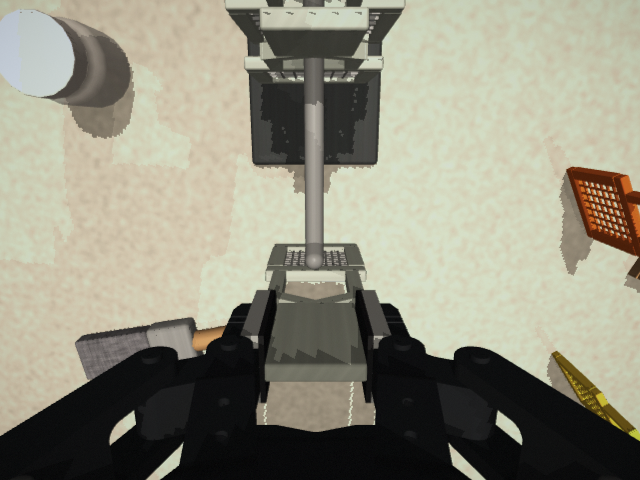

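```bash
python3 - <<'E'
from h import *
r=env.movel([*hk(-95),201],vel=80,threshold=6); st(); print(r)
if not r: r=env.movel([*hk(-72),201],vel=80,threshold=6); st(); print(r)
if not r: 
    r=env.movel([*hk(-72),178],vel=40,threshold=3); st(); print(r)
    env.release()
    env.movel([*hk(-72),300],vel=250); st()
snap("wrist","w14"); snap("side","s14")
E
python3 -c "
import cv2
s=cv2.imread('pics/s14.png');cv2.imwrite('pics/c14.png',cv2.resize(s[200:340,240:400],None,fx=5,fy=4.2857,interpolation=cv2.INTER_CUBIC))"
```

```text
t29.6 [490.2 206.2 200.7] F [-0.8  0.5 -0.6] g0.343
False
t30.0 [512.7 213.2 200.9] F [-0.3  1.3 -0.5] g0.342
False
t30.5 [512.2 213.5 182. ] F [-0.1  2.2  3.2] g0.343
True
t31.7 [512.3 213.  299.7] F [-0.5 -0.1  0.1] g1.001
```

View pics/c14.png

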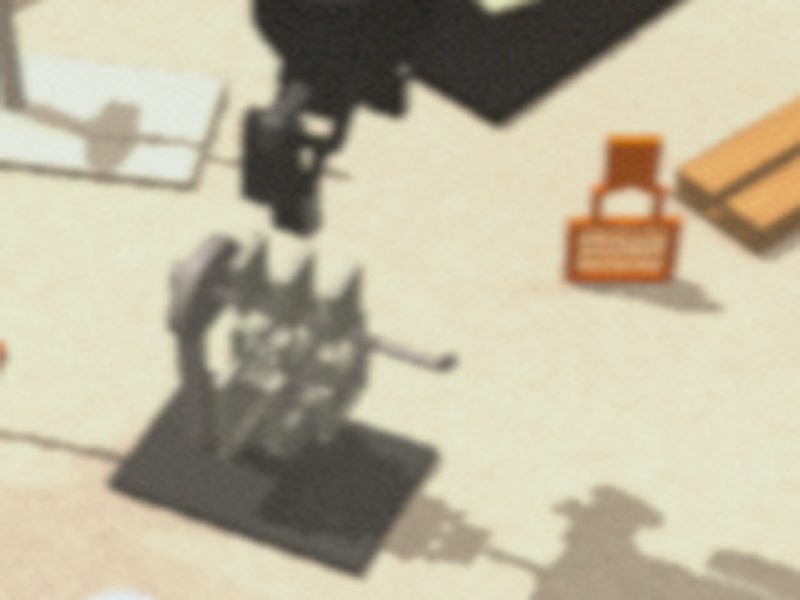

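View pics/w14.png

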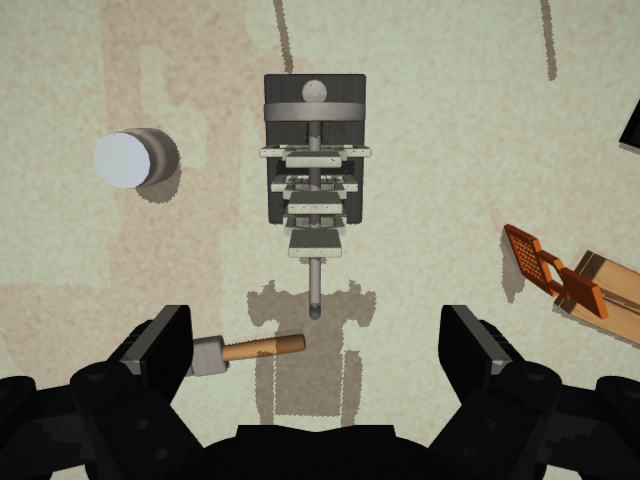

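All three hang in order. Next I shut the fingers and push the stack back, with tips just above the bar and a force guard.

```bash
python3 - <<'E'
from h import *
env.movel([*hk(-100),300],vel=200)
env.gripper_close(40)
env.movel([*hk(-100),180],vel=150); st()
r=env.movel([*hk(-45),180],vel=50,threshold=8); st(); print(r)
s=env.read_state();print("hook x of tcp",(s["eef_pos"][:2]-TIP)@U-129)
snap("wrist","w15"); snap("side","s15")
E
python3 -c "
import cv2
s=cv2.imread('pics/s15.png');cv2.imwrite('pics/c15.png',cv2.resize(s[200:340,240:400],None,fx=5,fy=4.2857,interpolation=cv2.INTER_CUBIC))"
```

```text
t33.8 [486.6 205.1 180.8] F [ 1.6 -0.7 -0.3] g0.002
t35.1 [538.4 221.2 180.1] F [-0.2 -0.7 -0.8] g-0.001
False
hook x of tcp -44.99815880480969
```

View pics/c15.png

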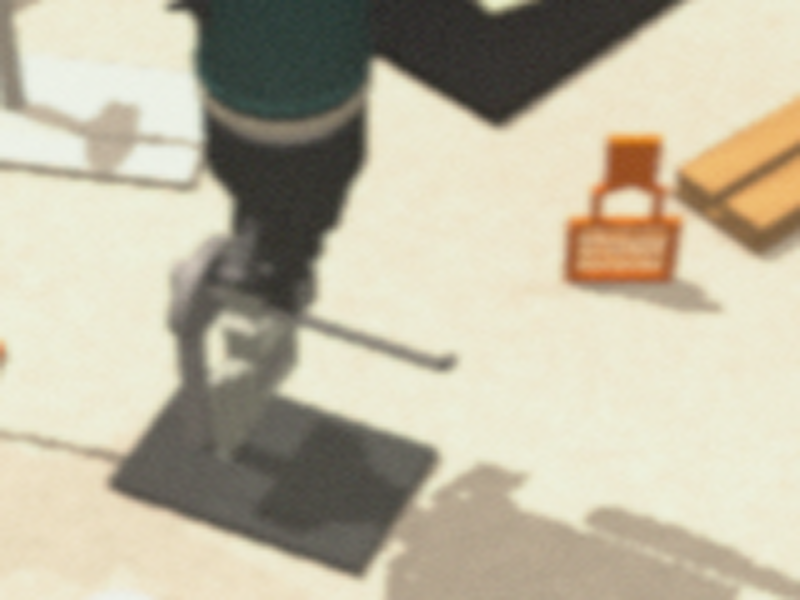

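View pics/w15.png

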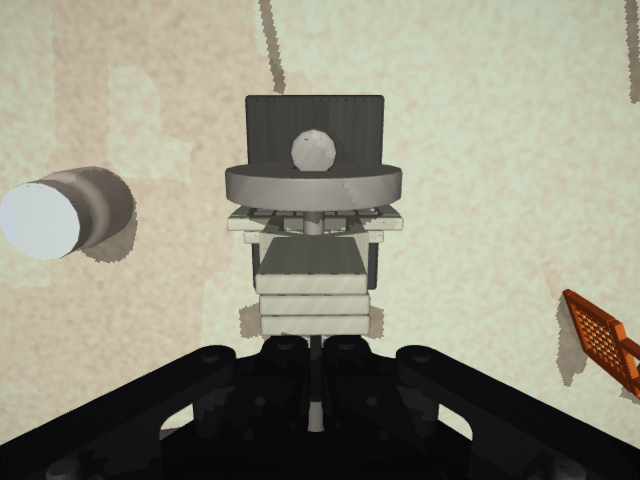

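The three screens are packed flat together. I'll push on until they seat against the plate, expected near TCP x = -29.

```bash
python3 - <<'E'
from h import *
r=env.movel([*hk(-18),180],vel=25,threshold=8); st(); print(r)
s=env.read_state();print("hook x of tcp",(s["eef_pos"][:2]-TIP)@U-129)
snap("wrist","w16")
env.movel([*hk(-75),180],vel=60); 
env.movel([*hk(-75),300],vel=200); st()
env.sleep(.5)
snap("wrist","w17"); snap("side","s17")
E
python3 -c "
import cv2
s=cv2.imread('pics/s17.png');cv2.imwrite('pics/c17.png',cv2.resize(s[200:340,240:400],None,fx=5,fy=4.2857,interpolation=cv2.INTER_CUBIC))
s=cv2.imread('pics/w17.png');cv2.imwrite('pics/c17w.png',cv2.resize(s[50:250,230:400],None,fx=4,fy=3,interpolation=cv2.INTER_CUBIC))"
```

```text
t35.8 [550.9 225.  179.3] F [-0.2 -0.3  1.1] g0.001
True
hook x of tcp -31.97074551357329
t37.5 [509.3 212.1 299. ] F [-0.9  0.   0.1] g0.003
```

View pics/c17.png

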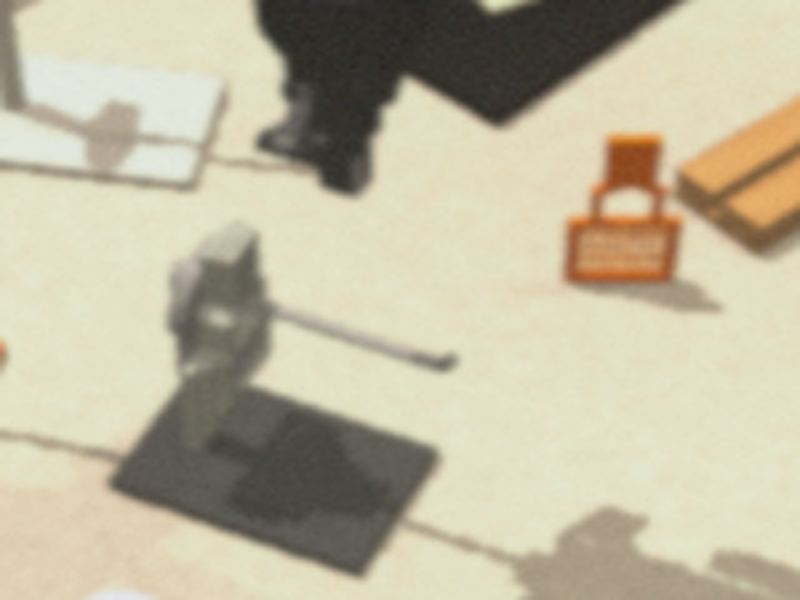

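View pics/w16.png

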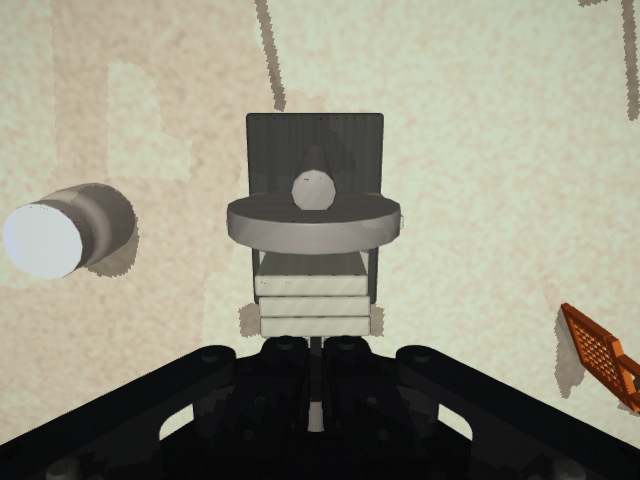

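View pics/w17.png

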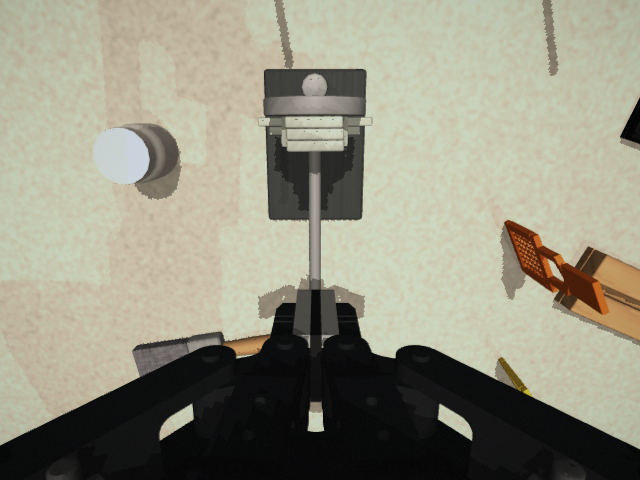

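```bash
python3 -c "
import cv2
s=cv2.imread('pics/w17.png');cv2.imwrite('pics/c17w.png',cv2.resize(s[60:160,250:380],None,fx=6,fy=6,interpolation=cv2.INTER_CUBIC))"
```

```text
(no output)
```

View pics/c17w.png

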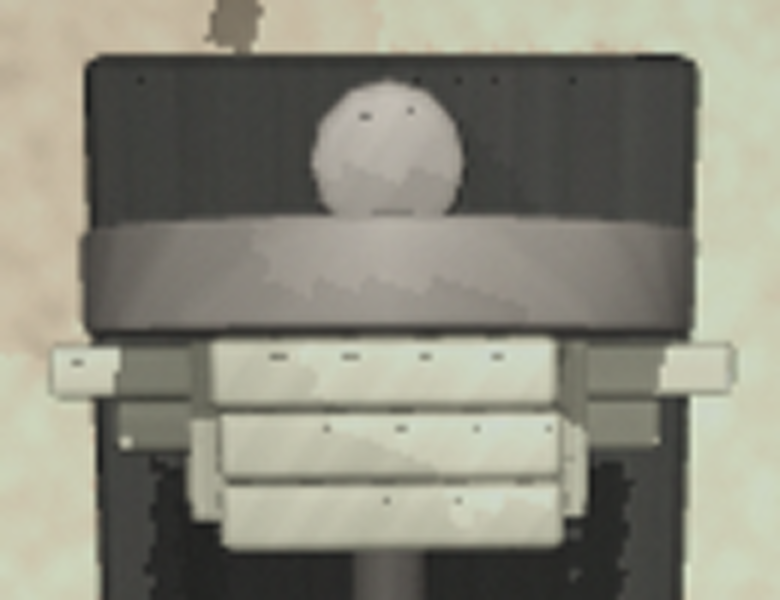

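```bash
python3 - <<'E'
from h import *
c=np.load("pics/w17.npy",allow_pickle=True).item()
N=np.array([-U[1],U[0]])
for n,x,y,z in [("plate front",388,330,202),("L back",385,338,220),("L/M",388,408,220),("M/S",390,481,220),("S front",392,548,220)]:
    p=atz(c,(x+.5)/6-.5+250,(y+.5)/6-.5+60,z)[:2]-TIP; print(n,round(p@U-129,1),round(p@N,1))
snap("wrist","w18");a=cv2.imread("pics/w17.png").astype(int);b=cv2.imread("pics/w18.png").astype(int);print("diff",abs(a-b)[50:230,230:400].mean(),abs(a-b)[50:230,230:400].max());st()
E
```

```text
plate front -1.6 0.4
L back -2.6 0.6
L/M -8.4 0.3
M/S -14.5 0.2
S front -20.2 -0.0
diff 1.4875272331154683 68
t38.1 [509.8 212.3 300. ] F [-0.6 -0.2  0.1] g0.003
```

```bash
python3 - <<'E'
from h import *
st(); print(env.sign_off())
E
```

```text
t38.1 [509.8 212.3 300. ] F [-0.6 -0.2  0.1] g0.003
the job is handed in; nothing more can be done
None
```

All three screens are on the steel hook in the order large, medium, small from the stop plate. I handed the job in at 38.1 s of the 72 s allowed. I carried each one by its tab, threaded it over the upturned tip and lowered it until it touched the bar. Once all three hung there, I pushed the stack back with the shut fingers.

**Final checks (last wrist picture):**
- **Packing:** measured from the plate front, the tab centres are about 4, 10 and 16 mm out, against 3, 9 and 15 mm for close-packed.
- **Sideways and upright:** the tabs are within 1 mm of the bar's axis, and the screens look upright and flat against one another.
- **Arm clear:** the gripper was raised about 80 mm above the tab tops, with the wrist force near zero.
- **Jar and sherds:** the gripper stayed well away from them. The jar looks unmoved in the pictures; I did not re-measure the sherds.

**Checks that disagreed or were weak:**
- **Hook length:** the first side/top estimate gave 123 mm instead of 129, because the root pixel was read badly. I used the tip from the wrist camera instead; from it the plate front came out at 0.2 mm and later at -1.6 mm.
- **Push:** it stopped on force at a tool position of -32 mm where I had expected -29. A gap of about 1 mm may remain between the large screen and the plate.
- **Stillness:** I compared only two pictures taken about 0.1 s apart; the small difference fits camera noise and the arm settling.

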